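# Flip the stock tags on the wreath-workshop board

## Task

Stock at the wreath-making table has run down: each of the four decoration bins has a hinged tag in front of it, on the robot's side, that leans over to show either its green or its red face on top. With a fingertip, push tags over where needed so that every full bin (heaped above the rim) shows green and every empty or nearly empty bin shows red. Grasp and lift nothing, and leave the bins and everything else on the table where they are.

Things in the scene. Friction and masses are not known exactly. Their poses are not given: they have to be found in the camera images.
- board: Fixed plywood board 260 x 580 mm, 12 mm thick, on the table. Origin: centre of its underside. Its x axis points away from the robot, y to the left along the row. Four tag stands lie along its x = -55 mm, 155 mm apart (y = +-77.5 and +-232.5 mm); 120 mm behind each stand (+x) stands the bin it belongs to.
- stand1: Fixed grey tag stand, 72 mm (x) by 34 mm (y), on the board; which of the four places it has varies. Origin: centre of its underside, on the board's top; axes as the board's. It carries the hinge pin along its x axis 30 mm above the origin, and a V-shaped rest that reaches 23 mm to either side, up to 45 mm above the origin.
- flap1 (a joint): Angle of stand1's tag about the stand's x axis, 0 = upright. It falls by its own weight (about 30 g, light hinge friction) to rest at either end: +0.96 rad = leaning to the stand's -y side, GREEN face up; -0.96 rad = leaning to its +y side, RED face up. Pushed a little past upright, it drops over by itself.
- edge1 (a point): Middle of the free edge of stand1's tag: a stiff plate 56 mm wide (along x), 4 mm thick, this edge (a black bead 6 mm thick) 52 mm from the hinge pin. At rest it lies 43 mm sideways from the pin and 30 mm above it, with only the board well below it, so a fingertip that comes down outside it can push it up and over.
- stand2: Fixed grey tag stand, 72 mm (x) by 34 mm (y), on the board; which of the four places it has varies. Origin: centre of its underside, on the board's top; axes as the board's. It carries the hinge pin along its x axis 30 mm above the origin, and a V-shaped rest that reaches 23 mm to either side, up to 45 mm above the origin.
- flap2 (a joint): Angle of stand2's tag about the stand's x axis, 0 = upright. It falls by its own weight (about 30 g, light hinge friction) to rest at either end: +0.96 rad = leaning to the stand's -y side, GREEN face up; -0.96 rad = leaning to its +y side, RED face up. Pushed a little past upright, it drops over by itself.
- edge2 (a point): Middle of the free edge of stand2's tag: a stiff plate 56 mm wide (along x), 4 mm thick, this edge (a black bead 6 mm thick) 52 mm from the hinge pin. At rest it lies 43 mm sideways from the pin and 30 mm above it, with only the board well below it, so a fingertip that comes down outside it can push it up and over.
- stand3: Fixed grey tag stand, 72 mm (x) by 34 mm (y), on the board; which of the four places it has varies. Origin: centre of its underside, on the board's top; axes as the board's. It carries the hinge pin along its x axis 30 mm above the origin, and a V-shaped rest that reaches 23 mm to either side, up to 45 mm above the origin.
- flap3 (a joint): Angle of stand3's tag about the stand's x axis, 0 = upright. It falls by its own weight (about 30 g, light hinge friction) to rest at either end: +0.96 rad = leaning to the stand's -y side, GREEN face up; -0.96 rad = leaning to its +y side, RED face up. Pushed a little past upright, it drops over by itself.
- edge3 (a point): Middle of the free edge of stand3's tag: a stiff plate 56 mm wide (along x), 4 mm thick, this edge (a black bead 6 mm thick) 52 mm from the hinge pin. At rest it lies 43 mm sideways from the pin and 30 mm above it, with only the board well below it, so a fingertip that comes down outside it can push it up and over.
- stand4: Fixed grey tag stand, 72 mm (x) by 34 mm (y), on the board; which of the four places it has varies. Origin: centre of its underside, on the board's top; axes as the board's. It carries the hinge pin along its x axis 30 mm above the origin, and a V-shaped rest that reaches 23 mm to either side, up to 45 mm above the origin.
- flap4 (a joint): Angle of stand4's tag about the stand's x axis, 0 = upright. It falls by its own weight (about 30 g, light hinge friction) to rest at either end: +0.96 rad = leaning to the stand's -y side, GREEN face up; -0.96 rad = leaning to its +y side, RED face up. Pushed a little past upright, it drops over by itself.
- edge4 (a point): Middle of the free edge of stand4's tag: a stiff plate 56 mm wide (along x), 4 mm thick, this edge (a black bead 6 mm thick) 52 mm from the hinge pin. At rest it lies 43 mm sideways from the pin and 30 mm above it, with only the board well below it, so a fingertip that comes down outside it can push it up and over.
- bin_a: FULL bin, heaped above its rim with red baubles. Open-topped pale grey box, 110 x 110 mm, 60 mm high, loose on the board; contents are fixed in it and rise at most to 82 mm. Origin: centre of its underside.
- bin_b: bin with a few brown pine cones on its floor (not full). Open-topped pale grey box, 110 x 110 mm, 60 mm high, loose on the board; contents are fixed in it and rise at most to 82 mm. Origin: centre of its underside.
- bin_c: nearly empty bin with a single gold bauble on its floor (not full). Open-topped pale grey box, 110 x 110 mm, 60 mm high, loose on the board; contents are fixed in it and rise at most to 82 mm. Origin: centre of its underside.
- bin_d: empty bin (not full). Open-topped pale grey box, 110 x 110 mm, 60 mm high, loose on the board; contents are fixed in it and rise at most to 82 mm. Origin: centre of its underside.
- bell: Brass bell, 34 mm across, 36 mm high, loose. Leave alone. Origin on its underside.
- glue: Orange glue stick standing upright, 24 mm across, 85 mm high, loose. Leave alone. Origin on its underside.
- mug: Blue mug, 80 mm across, 90 mm high, loose. Leave alone. Origin on its underside.
- paint: Paint jar with white cap, 60 mm across, 85 mm high, loose. Leave alone. Origin on its underside.
- snips: Snips with red handles lying flat, about 160 mm long, loose. Leave alone. Origin on its underside.
- brush: Brush lying flat, about 180 mm long, loose. Leave alone. Origin on its underside.
Not all that is in view belongs to the job. What is shaped like the bin_a but purple is not meant.

How it is judged:
By the outcome, as a careful person would: the job done as asked, in the order asked, and still so for the second after the job is handed in, with the robot touching nothing.
It also fails if it takes over 56 s, if anything falls off the work surface, if the arm or the gripper's body presses on something with over 40 N, if the wrist force passes 120 N, or if a joint passes its speed limit or range.

## Robot

A 6-joint arm with a two-finger parallel gripper is mounted at the origin on the work surface. World frame = base frame: x ahead of the robot, y to its left, z up, the work surface at z = 0. Lengths are in m, angles in rad, forces in N, time in s.
With the tool pointing down it reaches from about 0.225 to 0.875 m from the base axis. Payload 3.4 kg.
Tool frame: the origin (TCP) lies midway between the tips of the shut fingers; the grasp point (between the pads) lies 19 mm behind it; z points along the fingers, y is the direction in which the jaws open and shut (so a half turn about z gives the same grasp; the last joint's range is limited). The gripper opens to 85 mm and grips with 20 to 120 N. Pads are 22 mm wide; open, the fingers measure 114 mm over their backs; the gripper's body (76 mm by 85 mm) begins 54 mm behind the grasp point. The pads swing forward as they close: fully open they stand 13 mm farther back than shut.
Start: joints at [-1.314, 0.276, 1.505, -0, 1.361, -0.121], TCP at [0.212, -0.534, 0.231] pointing down, gripper open.
Joint ranges: [-2.89, 2.89], [-0.75, 2.08], [0.22, 2.7], [-1.18, 4.32], [0.11, 2.71], [-2.7, 2.7]. Speed limits (rad/s): [2.57, 2.57, 3.14, 3.14, 3.14, 3.14].

## Interface

Orientations are given as a unit quaternion [x, y, z, w].
In Python, from station import arm, snapshot, camera_info gives the robot as it stands.
- The arm moves only by the tool drive_tool, never from a script. Its argument "rows" is a list of rows, each a list of 3 entries, a list of its own where there are three numbers: the turn, a rotation vector about the tool's x, y, z in degrees, then the shift along the tool's x, y, z in cm, then the opening, from 0 (shut) to 1 (fully open). In form: [[[wx, wy, wz], [dx, dy, dz], hand], ...]. A call has 1 to 12 rows; each row is the pose to reach, as a shift and turn from the pose commanded when the call began, along the tool's axes at that moment; what a row does not reach only later rows make up. A row lasts 1/10 s, in which the tool goes at most 50 mm and 8.59 degrees, less where a joint would pass 70% of its speed; a pose out of reach is approached as far as the arm can. A call with a gripper value outside its range is refused whole. The fingers move at their own pace and stop on an object; the grip force is fixed at half the most. Time passes only in rows, so rows that repeat a pose let the fingers close. It gives the time, the measured TCP pose, the force and the opening at its end, in the units of the state.
- arm.get_state(): the state, without advancing time (a new reading comes with each control period).
- snapshot(name): name is "scene" or "top"; returns (picture, depth): 400x640x3 uint8, blue, green, red; 400x640 float32, m along the optical axis (not along the pixel's ray), 0 where there is no reading.
- camera_info(name): a dict with "fov_y" (degrees; the focal length in pixels is half the picture's height over the tangent of half this angle, whatever the lens; pixels are square), "cx", "cy" (the principal point, pixels), "R" (3x3) and "t" (3): a world point X has camera coordinates R X + t. Camera axes: x right, y down, z forward; pixel columns grow to the right and rows downward; lengths in m; the calibration is good to about 2 mm. A picture is of the moment at which its call begins. camera_info takes no time and is no camera call.
- arm.close_job(): hands the job in, once; it reports no verdict.
The state is a dict: "clock": time; "q": joint angles; "joint_velocities": joint speeds; "effort": joint torques, N m; "eef_pos": TCP position; "tcp_rot": TCP orientation; "ft_force": force on the tool from outside, world axes, zero at the start; "torque": the same for the moment, N m; "finger_gap": opening from 0.0 (shut) to 1.0 (fully open).
Only numpy, scipy, OpenCV 4.12 (cv2) and the standard library are available. Lean on these libraries where they do the work, as an engineer would, in place of code of your own. Each camera call takes 0.05 s, during which the arm holds its last target.

## Working session

There is one attempt and no reset: what is moved stays moved. The work goes in short steps, Python scripts to look and compute and a tool call to move; the robot and the scene stay as the last step left them, time stands still between calls to the robot, and variables do not carry over. Pictures are saved under pics/ and viewed, and the job is handed in when it is done.

Besides the shell and the picture viewer there is one more tool, called after "Request:" in YAML: its name, and indented under it one key for each argument. drive_tool: Moves the arm, as the interface text tells. Its arguments: {"type":"object","properties":{"rows":{"type":"array","items":{"type":"array"}}},"required":["rows"]}

```bash
mkdir -p pics; ls; python3 - <<'E'
from station import arm, snapshot, camera_info
import cv2,numpy as np
for n in("scene","top"):
    p,d=snapshot(n); cv2.imwrite(f"pics/{n}0.png",p); np.savez(f"{n}0.npz",p=p,d=d); i=camera_info(n); print(n,i)
print(arm.get_state())
E
```

```text
pics
scene {'fov_y': 54.52510529182306, 'cx': 325.79677770953265, 'cy': 193.53778625783463, 'R': array([[-0.63034443,  0.7762693 , -0.0084783 ],
       [ 0.44388651,  0.35144094, -0.82429001],
       [-0.63689141, -0.52335002, -0.56610431]]), 't': array([ 0.27813634, -0.12603237,  1.42148239])}
top {'fov_y': 46.61185433418397, 'cx': 324.65519762163495, 'cy': 201.35224449641004, 'R': array([[-0.02764921, -0.99953597, -0.01278184],
       [-0.99627237,  0.02859966, -0.08138444],
       [ 0.08171223,  0.01048398, -0.99660082]]), 't': array([0.02660393, 0.47649688, 1.48199068])}
{'clock': 0.1, 'q': array([-1.31398264e+00,  2.76528750e-01,  1.50602151e+00,  3.55540966e-05,
        1.36073498e+00, -1.20994405e-01]), 'joint_velocities': array([ 0.00233725, -0.00204885, -0.00417438,  0.00030265, -0.00046444,
       -0.0012201 ]), 'effort': array([ 1.96491630e-03, -4.17697477e+01, -2.46405762e+01, -8.69829137e-05,
        5.92016833e-03, -1.25340728e-05]), 'eef_pos': array([ 0.21199298, -0.53396776,  0.23052198]), 'tcp_rot': array([ 9.82210973e-01,  1.87778826e-01, -4.00844908e-05, -8.45525809e-04]), 'ft_force': array([-0.38950722,  0.33605432,  0.11143922]), 'torque': array([-0.03580241, -0.01753032, -0.03813728]), 'finger_gap': 0.9992066277583395}
```

View pics/top0.png

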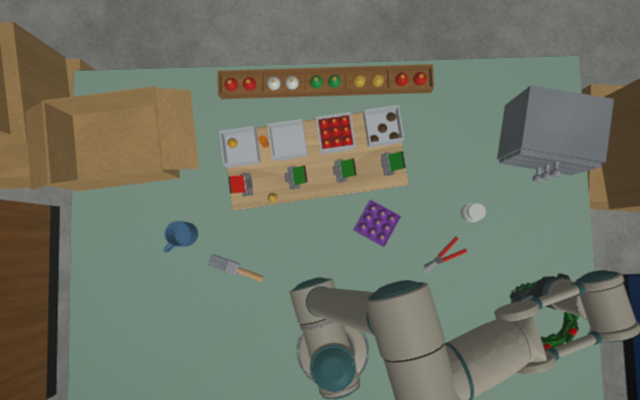

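View pics/scene0.png

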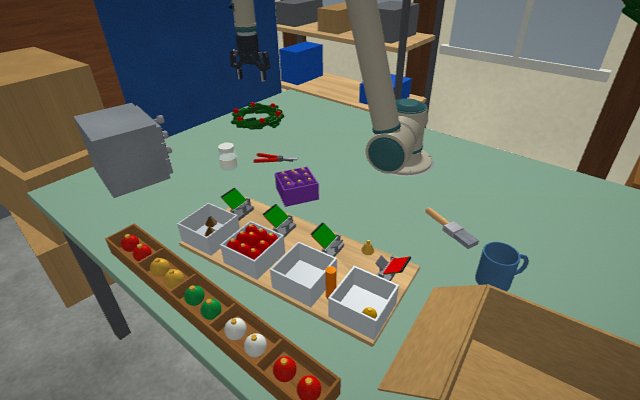

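```bash
cat > h.py <<'E'
import numpy as np,cv2
from station import camera_info
def cam(n):
    i=camera_info(n); f=200/np.tan(np.radians(i['fov_y']/2)); return i,f
def world(n,u,v,z):
    i,f=cam(n); R,t=i['R'],i['t']; c=-R.T@t
    r=R.T@np.array([(u-i['cx'])/f,(v-i['cy'])/f,1]); return c+r*(z-c[2])/r[2]
def cloud(n,d):
    i,f=cam(n); v,u=np.mgrid[:400,:640]
    P=np.dstack([(u-i['cx'])/f*d,(v-i['cy'])/f*d,d])-i['t']; return P@i['R']
E
python3 - <<'E'
from h import *
for n in("top","scene"):
    z=np.load(n+"0.npz"); p,d=z['p'],z['d']; W=cloud(n,d)
    hsv=cv2.cvtColor(p,cv2.COLOR_BGR2HSV)
    for c,m in(("green",cv2.inRange(hsv,(50,150,40),(75,255,255))),("red",cv2.inRange(hsv,(0,200,120),(4,255,255)))):
        k,l,s,ce=cv2.connectedComponentsWithStats(m)
        for j in range(1,k):
            if s[j,4]<60: continue
            Q=W[(l==j)&(d>0)]
            print(n,c,s[j],ce[j].round(1),np.median(Q,0).round(4),"z",np.percentile(Q[:,2],[5,95]).round(3))
    if n=="top":
        # board: points with z near .012
        m=((W[...,2]>.006)&(W[...,2]<.018)&(hsv[...,0]<25)&(hsv[...,0]>8)&(hsv[...,1]>60)).astype(np.uint8)*255
        m[:,:200]=0;m[:,430:]=0;m[:100]=0;m[230:]=0
        pts=W[m>0][:,:2].astype(np.float32); r=cv2.minAreaRect(pts); print(r,cv2.boxPoints(r))
        cv2.imwrite("pics/c1.png",cv2.resize(p[95:250,205:425],None,fx=3.6,fy=3.6,interpolation=cv2.INTER_CUBIC))
    else: cv2.imwrite("pics/c2.png",cv2.resize(p[160:350,170:430],None,fx=3,fy=3,interpolation=cv2.INTER_CUBIC))
E
```

```text
top green [311  77  11  11  68] [316.2  82.8] [0.8615 0.0276 0.0432] z [0.036 0.052]
top green [330  77  10  10  64] [334.4  82.2] [ 0.8614 -0.0296  0.0458] z [0.035 0.051]
top green [389 152  14  18 196] [395.8 160.8] [ 0.5962 -0.2159  0.0605] z [0.047 0.072]
top green [341 159  14  18 181] [347.4 167.8] [ 0.5784 -0.0613  0.0604] z [0.048 0.072]
top green [293 167  13  17 163] [298.9 174.8] [0.56   0.0919 0.0604] z [0.048 0.072]
top green [566 313  12  14  66] [572.  318.8] [ 0.0897 -0.7435  0.0408] z [0.026 0.056]
top green [544 334  22  13 124] [555.1 340. ] [ 0.0262 -0.6857  0.0457] z [0.026 0.053]
top red [244  79  11  11  60] [249.7  84.9] [0.8608 0.2426 0.0448] z [0.034 0.052]
top red [230 176  14  16 193] [236.9 183.7] [0.5373 0.2886 0.0593] z [0.047 0.073]
((0.620509684085846, 0.042528510093688965), (0.2593226730823517, 0.5779151320457458), 6.57449197769165) [[ 0.45861685  0.3147403 ]
 [ 0.52478516 -0.25937438]
 [ 0.7824025  -0.22968328]
 [ 0.7162342   0.3444314 ]]
scene green [232 104  52  25 627] [257. 117.] [ 0.1162 -0.6377  0.0379] z [0.018 0.05 ]
scene green [222 189  2
[... 327 characters left out ...]
0.048]
scene green [201 299  20  20 282] [210.8 309.2] [0.8773 0.0407 0.0397] z [0.025 0.049]
scene red [254 153  24   9  87] [266.1 157.8] [ 0.3085 -0.3835  0.01  ] z [0.006 0.013]
scene red [228 225  49  33 394] [251.2 240.3] [ 0.7026 -0.0248  0.0742] z [0.066 0.087]
scene red [122 235  17  13 119] [129.6 240.4] [ 0.8721 -0.2998  0.0429] z [0.033 0.048]
scene red [133 245  18  13 131] [141.4 250.7] [ 0.8752 -0.2396  0.0419] z [0.033 0.048]
scene red [384 257  25  17 220] [395.9 264.8] [0.5383 0.2869 0.0594] z [0.048 0.072]
scene red [274 356  22  19 222] [285.1 365.3] [0.8727 0.2563 0.0448] z [0.038 0.049]
scene red [298 375  23  20 240] [309.7 384.5] [0.8717 0.3151 0.0449] z [0.039 0.049]
```

View pics/c1.png

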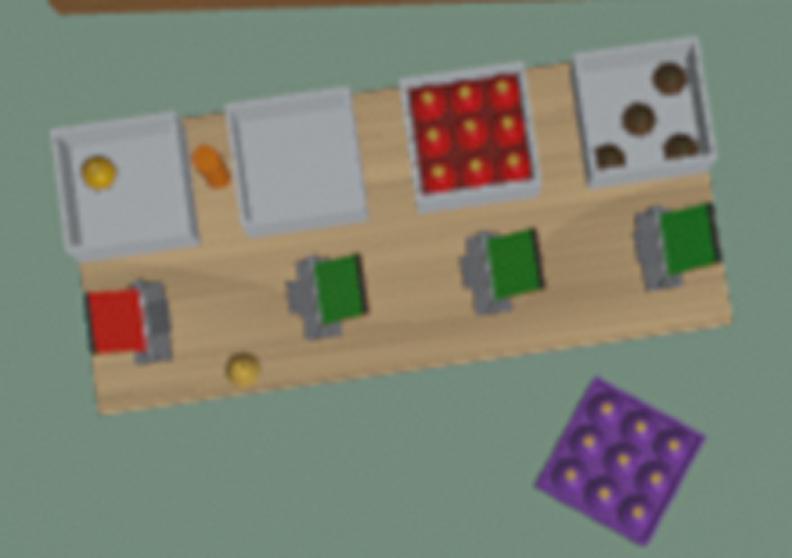

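View pics/c2.png

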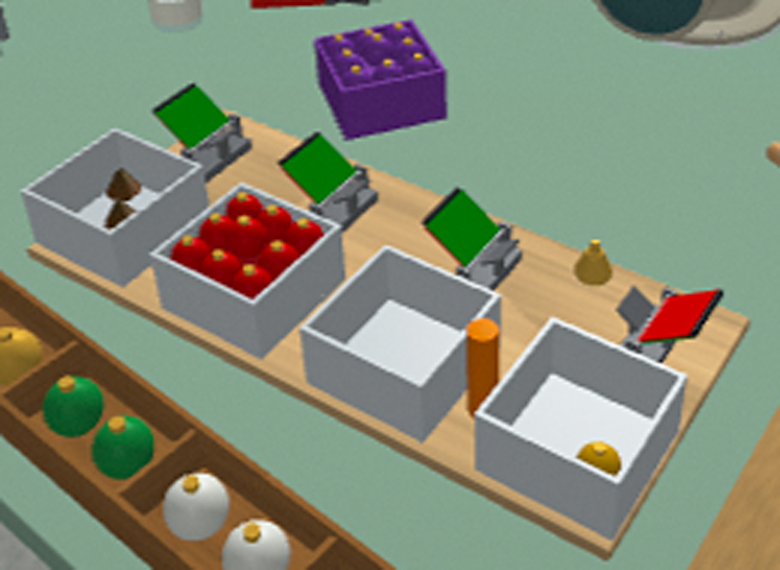

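```bash
python3 - <<'E'
from h import *
from scipy.spatial.transform import Rotation as Ro
# board frame
c=np.array([.6205,.0425]); a=np.radians(6.5745)
ex=np.array([np.cos(a),np.sin(a)]); ey=np.array([-np.sin(a),np.cos(a)])
for y in(232.5,77.5,-77.5,-232.5):
    s=c-.055*ex+y/1000*ey; print(y,"stand",s.round(4),"edge green",(s-.043*ey).round(4),"edge red",(s+.043*ey).round(4), "bin",(s+.12*ex).round(4))
R=Ro.from_quat([9.82210973e-01,1.87778826e-01,0,-8.4e-4]).as_matrix(); print(R.round(4))
print(ex,ey)
# loose things: depth clusters
z=np.load("top0.npz"); W=cloud("top",z['d'])
for nm,(u0,v0,u1,v1) in dict(bell=(266,192,279,204),glue=(258,134,270,148),purple=(352,198,402,246)).items():
    Q=W[v0:v1,u0:u1].reshape(-1,3); Q=Q[Q[:,2]>.025]; print(nm,Q.min(0).round(3),Q.max(0).round(3))
E
```

```text
232.5 stand [0.5392 0.2672] edge green [0.5442 0.2245] edge red [0.5343 0.3099] bin [0.6585 0.2809]
77.5 stand [0.557  0.1132] edge green [0.5619 0.0705] edge red [0.5521 0.1559] bin [0.6762 0.1269]
-77.5 stand [ 0.5747 -0.0408] edge green [ 0.5797 -0.0835] edge red [0.5698 0.0019] bin [ 0.6939 -0.027 ]
-232.5 stand [ 0.5925 -0.1948] edge green [ 0.5974 -0.2375] edge red [ 0.5876 -0.1521] bin [ 0.7117 -0.181 ]
[[ 9.295e-01  3.689e-01 -3.000e-04]
 [ 3.689e-01 -9.295e-01  1.700e-03]
 [ 3.000e-04 -1.700e-03 -1.000e+00]]
[0.99342382 0.11449503] [-0.11449503  0.99342382]
bell [ 0.354 -0.003  0.025] [0.509 0.199 1.516]
glue [0.66  0.182 0.026] [0.691 0.214 0.104]
purple [ 0.332 -0.222  0.026] [ 0.477 -0.003  1.516]
```

Request:
drive_tool:
  rows:
    - [[0,0,15],[45.9,-10.3,0],0]
    - [[0,0,15],[45.9,-10.3,0],0]
    - [[0,0,15],[45.9,-10.3,0],0]
    - [[0,0,15],[45.9,-10.3,0],0]
    - [[0,0,15],[45.9,-10.3,0],0]
    - [[0,0,15],[45.9,-10.3,0],0]
    - [[0,0,15],[45.9,-10.3,0],0]
    - [[0,0,15],[45.9,-10.3,0],0]
    - [[0,0,15],[45.9,-10.3,0],0]
    - [[0,0,15],[45.9,-10.3,0],0]
    - [[0,0,15],[45.9,-10.3,0],0]
    - [[0,0,15],[45.9,-10.3,0],0]

```text
clock: 1.3
eef_pos: [0.6004, -0.2691, 0.2305]
tcp_rot: [0.998, 0.059, -0.001, -0.0]
ft_force: [0.1, -0.1, 0.1]
finger_gap: 0.0
```

Request:
drive_tool:
  rows:
    - [[0,0,0],[0,0,5],0]
    - [[0,0,0],[0,0,10],0]
    - [[0,0,0],[0,0,14],0]
    - [[0,0,0],[0,0,17.4],0]
    - [[0,0,0],[0,0,17.4],0]
    - [[0,0,0],[0,0,17.4],0]
    - [[0,0,0],[0,0,17.4],0]

```text
clock: 2.0
eef_pos: [0.6019, -0.271, 0.0599]
tcp_rot: [0.998, 0.058, 0.002, 0.001]
ft_force: [0.3, -1.3, -0.9]
finger_gap: 0.003
```

```bash
python3 - <<'E'
from h import *
from station import snapshot
p,d=snapshot("scene"); cv2.imwrite("pics/c3.png",cv2.resize(p[100:280,150:380],None,fx=3.2,fy=3.2,interpolation=cv2.INTER_CUBIC))
E
```

```text
(no output)
```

View pics/c3.png

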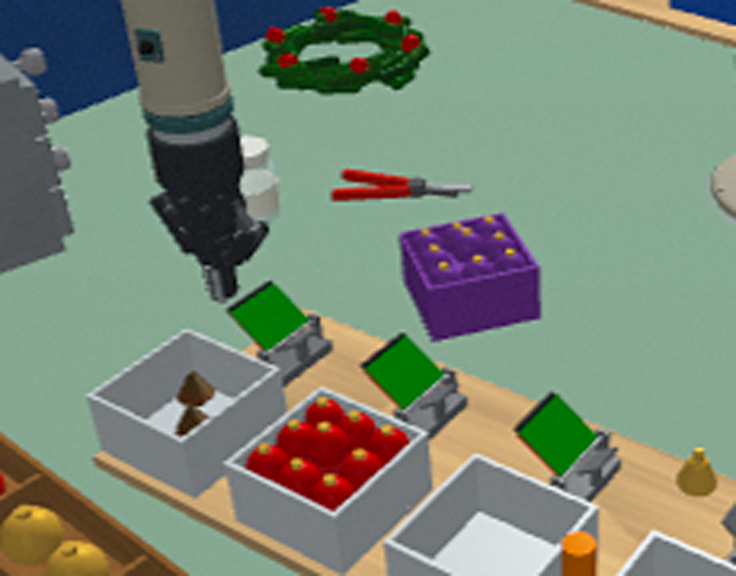

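Request:
drive_tool:
  rows:
    - [[0,0,0],[0,-1,0],0]
    - [[0,0,0],[0,-2,-0.5],0]
    - [[0,0,0],[0,-3,-1],0]
    - [[0,0,0],[0,-4,-1.5],0]
    - [[0,0,0],[0,-4.8,-1.7],0]
    - [[0,0,0],[0,-5.6,-1.8],0]
    - [[0,0,0],[0,-6.4,-1.9],0]
    - [[0,0,0],[0,-7,-2],0]
    - [[0,0,0],[0,-7,-2],0]
    - [[0,0,0],[0,-7,-2],0]

```text
clock: 3.05
eef_pos: [0.5926, -0.1997, 0.077]
tcp_rot: [0.998, 0.058, -0.0, 0.0]
ft_force: [0.5, -0.5, 0.3]
finger_gap: 0.002
```

```bash
python3 - <<'E'
from h import *
from station import snapshot
p,d=snapshot("scene"); cv2.imwrite("pics/c4.png",cv2.resize(p[100:280,150:380],None,fx=3.2,fy=3.2,interpolation=cv2.INTER_CUBIC))
E
```

```text
(no output)
```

View pics/c4.png

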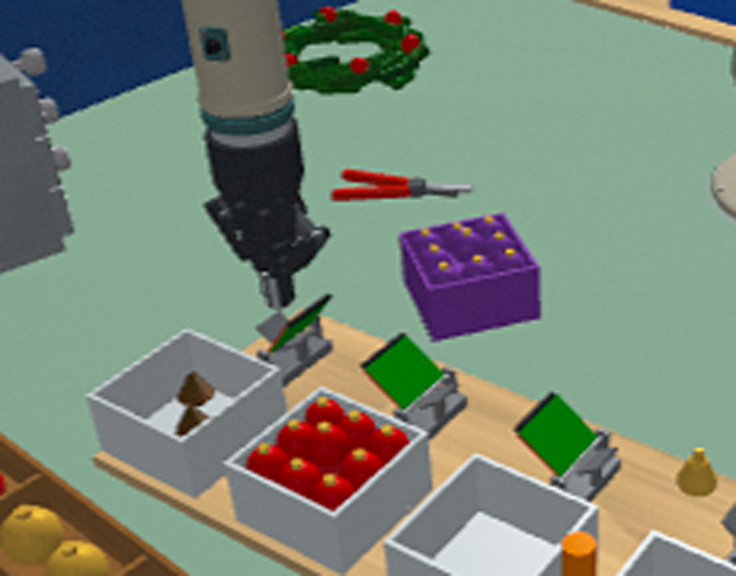

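Request:
drive_tool:
  rows:
    - [[0,0,0],[0,-0.8,-0.2],0]
    - [[0,0,0],[0,-1.5,-0.4],0]
    - [[0,0,0],[0,-1.5,-0.4],0]
    - [[0,0,0],[0,-1.5,-0.4],0]

```text
clock: 3.5
eef_pos: [0.591, -0.1848, 0.0815]
tcp_rot: [0.998, 0.058, 0.0, 0.0]
ft_force: [-0.4, -0.0, 0.3]
finger_gap: 0.001
```

```bash
python3 - <<'E'
from h import *
from station import snapshot
p,d=snapshot("scene"); cv2.imwrite("pics/c5.png",cv2.resize(p[100:280,150:380],None,fx=3.2,fy=3.2,interpolation=cv2.INTER_CUBIC))
E
```

```text
(no output)
```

View pics/c5.png

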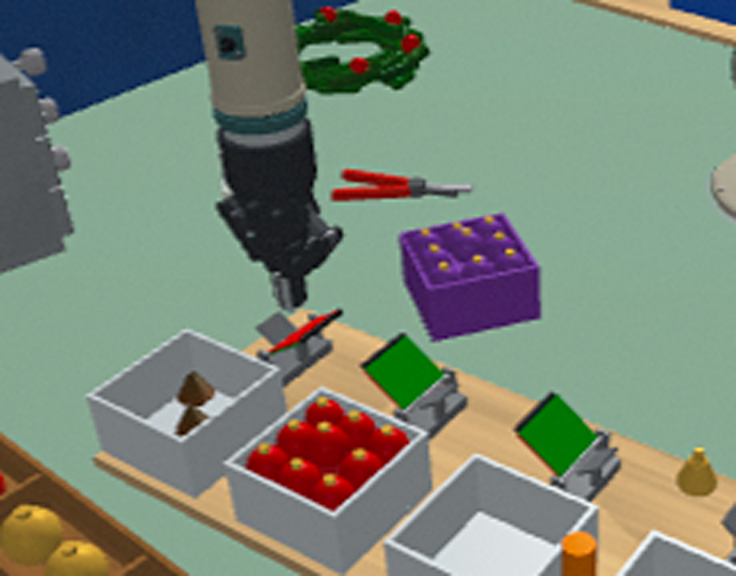

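Request:
drive_tool:
  rows:
    - [[0,0,0],[0,0,-5],0]
    - [[0,0,0],[0,0,-9],0]
    - [[0,0,0],[0,-5,-9],0]
    - [[0,0,0],[0,-10,-9],0]
    - [[0,0,0],[0,-15,-9],0]
    - [[0,0,0],[0,-20,-9],0]
    - [[0,0,0],[0,-22.5,-9],0]
    - [[0,0,0],[0,-22.5,-9],0]
    - [[0,0,0],[0,-22.5,-9],0]
    - [[0,0,0],[0,-22.5,-5],0]
    - [[0,0,0],[0,-22.5,-1],0]
    - [[0,0,0],[0,-22.5,2.4],0]

```text
clock: 4.75
eef_pos: [0.565, 0.0366, 0.0558]
tcp_rot: [0.998, 0.057, 0.0, 0.0]
ft_force: [0.2, -0.1, -0.4]
finger_gap: -0.003
```

Request:
drive_tool:
  rows:
    - [[0,0,0],[0,0,0],0]
    - [[0,0,0],[0,0,0],0]

```text
clock: 4.95
eef_pos: [0.5653, 0.0371, 0.0573]
tcp_rot: [0.998, 0.057, -0.0, 0.0]
ft_force: [0.2, -0.3, 1.4]
finger_gap: -0.003
```

```bash
python3 - <<'E'
from h import *
from station import snapshot
p,d=snapshot("scene"); cv2.imwrite("pics/c6.png",cv2.resize(p[130:310,200:430],None,fx=3.2,fy=3.2,interpolation=cv2.INTER_CUBIC))
E
```

```text
(no output)
```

View pics/c6.png

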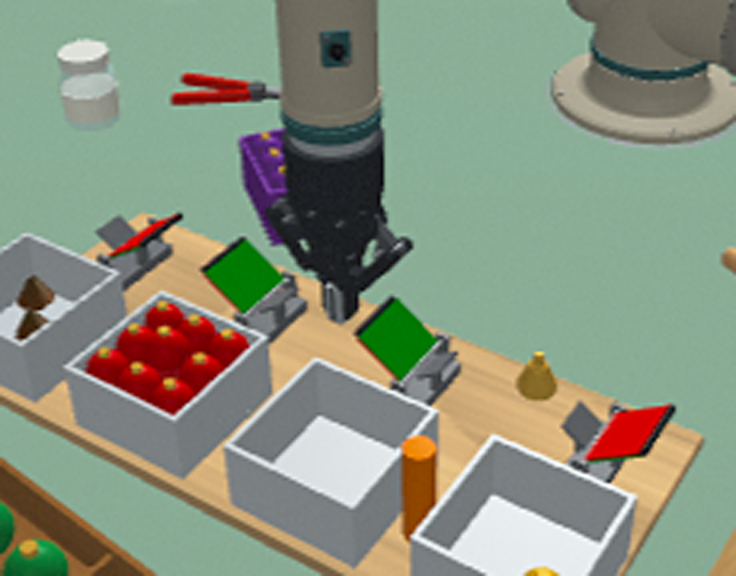

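Request:
drive_tool:
  rows:
    - [[0,0,0],[0,-1,0],0]
    - [[0,0,0],[0,-2,-0.5],0]
    - [[0,0,0],[0,-3,-1],0]
    - [[0,0,0],[0,-4,-1.5],0]
    - [[0,0,0],[0,-4.8,-1.8],0]
    - [[0,0,0],[0,-5.6,-2],0]
    - [[0,0,0],[0,-6.4,-2.1],0]
    - [[0,0,0],[0,-7.2,-2.2],0]
    - [[0,0,0],[0,-8,-2.4],0]
    - [[0,0,0],[0,-8.8,-2.5],0]
    - [[0,0,0],[0,-8.8,-2.5],0]
    - [[0,0,0],[0,-8.8,-2.5],0]

```text
clock: 6.2
eef_pos: [0.5546, 0.126, 0.0821]
tcp_rot: [0.998, 0.058, -0.0, 0.0]
ft_force: [0.1, 0.3, -0.5]
finger_gap: -0.002
```

Request:
drive_tool:
  rows:
    - [[0,0,0],[0,0,-5],0]
    - [[0,0,0],[0,0,-10],0]
    - [[0,0,0],[-4,0,-15],0]
    - [[0,0,0],[-9,0,-17],0]
    - [[0,0,0],[-14,0,-17],0]
    - [[0,0,0],[-19,0,-17],0]
    - [[0,0,0],[-19,0,-17],0]
    - [[0,0,0],[-19,0,-17],0]
    - [[0,0,0],[-19,0,-17],0]
    - [[0,0,0],[-19,0,-17],0]

```text
clock: 7.2
eef_pos: [0.3679, 0.1039, 0.2523]
tcp_rot: [0.998, 0.058, 0.0, 0.0]
ft_force: [0.8, -0.7, 0.1]
finger_gap: -0.003
```

```bash
python3 - <<'E'
from h import *
from station import snapshot
for n in("scene","top"):
    p,d=snapshot(n); W=cloud(n,d); hsv=cv2.cvtColor(p,cv2.COLOR_BGR2HSV)
    c=p[150:350,160:430] if n=="scene" else p[95:250,205:425]
    cv2.imwrite(f"pics/{n}7.png",cv2.resize(c,None,fx=2.9,fy=2.9,interpolation=cv2.INTER_CUBIC))
    for c,m in(("green",cv2.inRange(hsv,(50,150,40),(75,255,255))),("red",cv2.inRange(hsv,(0,200,110),(4,255,255)))):
        k,l,s,ce=cv2.connectedComponentsWithStats(m)
        for j in range(1,k):
            Q=W[(l==j)&(d>0)]
            if s[j,4]<40: continue
            q=np.median(Q,0)
            if .5<q[0]<.63: print(n,c,ce[j].round(1),q.round(4),"z",np.percentile(Q[:,2],[5,95]).round(3))
E
```

```text
scene green [275.8 215.6] [ 0.5777 -0.0641  0.0575] z [0.045 0.071]
scene red [338.1 241.3] [0.5557 0.1335 0.0601] z [0.048 0.073]
scene red [395.8 264.9] [0.5384 0.2868 0.0595] z [0.048 0.072]
top green [347.3 167.8] [ 0.5784 -0.0613  0.0597] z [0.048 0.073]
top red [382.3 162.8] [ 0.5912 -0.1727  0.0591] z [0.047 0.072]
top red [285.4 176.9] [0.5548 0.1357 0.0599] z [0.048 0.071]
top red [237.  183.8] [0.5373 0.2885 0.059 ] z [0.047 0.072]
```

View pics/scene7.png

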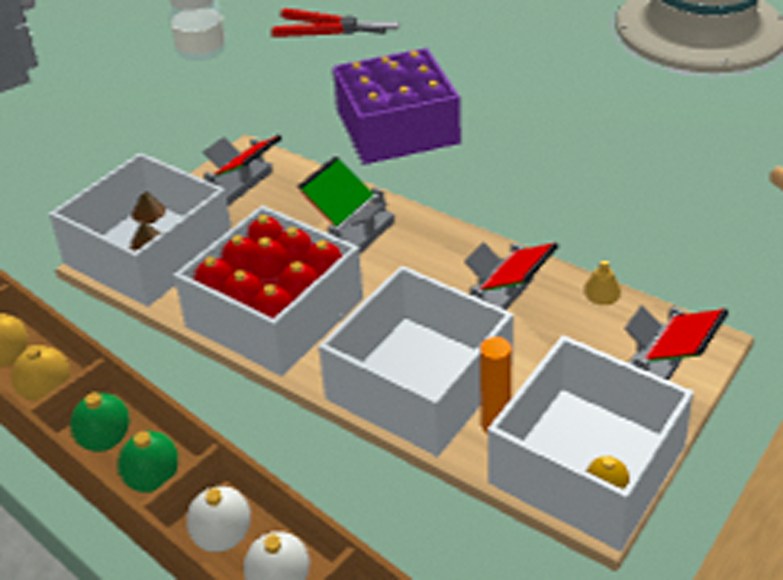

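View pics/top7.png

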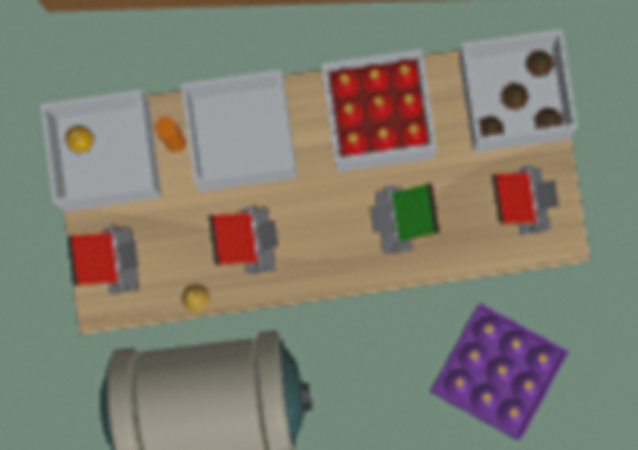

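All four tags are right. In the top crop, the tags in front of the gold bauble (95,258), empty (235,238) and pine cone (515,198) bins show red. The tag at the full bin (413,212) shows green. The bins, bell and glue stick look unmoved.

```bash
python3 -c "
from station import arm
print(arm.close_job(), arm.get_state()['clock'])"
```

```text
the job is handed in; nothing more can be done
the job is handed in; nothing more can be done
```

I pushed two tags from green to red with the shut fingertips: the one at the pine cone bin and the one at the empty bin. The other two already showed the right face, so I left them alone: green at the full bin of red baubles, red at the single gold bauble bin.

**Last checks:** the top view showed all four tags at rest and correct, with faces about 47–73 mm above the table, as expected. The scene view agreed by eye, but its colour mask missed the pine cone tag, which is seen nearly edge-on. The bins, bell and glue stick looked unmoved, though I judged that by eye and didn't measure it.

The arm was clear of everything, and I handed the job in shortly after 7.3 s. The highest force read at the end of any move was under 2 N.

The first push stopped slightly short: the picture caught the pine cone tag just past upright. I pushed about 15 mm further and the next picture showed it fully over.

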